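Refit and shoot the lock bolt of a carton-marking jig

TASK

The steel lock bolt of the green marking jig lies on the bench: lay it in its open track on the jig with its handle resting down on the ledge and let go of it. Then take it by its ball knob, swing the handle up, slide the bolt fully home into its keeper, and lay the handle down flat in the keeper's notch so that it is locked. Leave the stamp, ink pad and bottle where they are.

Things in the scene. Friction and masses are not known exactly. Their poses are not given: they have to be found in the camera images.
- jig: Green steel bed 160 x 310 x 50 mm, fixed, with an open-topped aluminium bolt track on it. Origin: centre of its underside; z up, y along the track towards the keeper. The laid-in bolt's axis is parallel to y at x = 10, z = 85 mm. Channel 27.6 mm wide inside, walls 7 to 9 mm thick.
- tail_saddle (a point): Middle of the 35 mm long tail saddle, on the bolt's axis (x = 10, y = -112, z = 85 mm of the jig); its walls rise 6 mm above the axis. Between its end (y = -95) and y = -42 there is only the bed's top, 35 mm below the axis: room for fingers.
- track_start (a point): On the axis at x = 10, y = -32, z = 85 mm of the jig, same axes: the bolt's origin lies here when laid in with its handle pointing to -x on the ledge (top 6 mm below the axis, y = -42 to -22). Track floor from y = -42 to 56, 12 mm below the axis; back wall (+x) 12 mm above the axis. Sliding home is +y.
- front_wall (a point): On the axis at jig y = -22 mm, where the wall on the -x side begins. It rises 12 mm above the axis, goes on along +y up to the keeper's notch, and bars the handle unless that is raised to within about 30 degrees of upright.
- keeper_mean (a point): On the axis at jig y = 30 mm: the lock notch's place at the steel keeper's middle setting. It is really set up to 8 mm either way along y, not reported. Only with the bolt against its blind end (80 mm past the notch's centre) does the handle face the notch: 14 mm wide, in the -x wall, floor 6 mm below the axis. Tunnel mouth 40 mm past the notch, its top 22 mm above the axis.
- bolt: Loose round steel bar bolt, 24 mm diameter, 180 mm long, about 0.4 kg, with a radial handle: a 10 mm rod ending in a 24 mm ball. Origin: on the shank's axis where the handle joins it. x along the shank towards the chamfered nose, which ends at x = +80 mm (the tail at -100 mm); y along the handle (ball's centre at 62 mm). It starts on the bench, handle lying flat (z up, axis 12 mm above the bench).
- bolt_grip (a point): Point on the shank's axis at x = -25 mm of the bolt: a place to grip the shank across, which comes over the track's finger gap.
- bolt_knob (a point): Centre of the ball knob (24 mm diameter), 62 mm from the shank's axis; same axes as the bolt.
- stamp_block: Bystander: wooden hand stamp 75 x 45 x 56 mm with a rubber face; origin at the centre of its underside.
- ink_pad: Bystander: dark flat ink pad 85 x 120 x 18 mm; origin at the centre of its underside.
- dispenser: Bystander: white bottle, 60 mm diameter, 130 mm tall; origin at the centre of its underside.
Not all that is in view belongs to the job. There is more than one size of the bolt; the job needs the largest.

How it is judged:
By the outcome, as a careful person would: the job done as asked, in the order asked, and still so for the second after the job is handed in, with the robot touching nothing.
It also fails if it takes over 67 s, if anything falls off the work surface, if the arm or the gripper's body presses on something with over 40 N, if the wrist force passes 120 N, or if a joint passes its speed limit or range.

ROBOT

A 7-joint arm with a two-finger parallel gripper is mounted at the origin on the work surface. World frame = base frame: x ahead of the robot, y to its left, z up, the work surface at z = 0. Lengths are in m, angles in rad, forces in N, time in s.
With the tool pointing down it reaches from about 0.425 to 0.925 m from the base axis. Payload 6.8 kg.
Tool frame: the origin (TCP) lies on the front face of the gripper's body, between the roots of the fingers; the fingertips stand 73 mm ahead of it and the grasp point (between the pads) lies 54 mm ahead of it (env.nose_length is the distance from the TCP to the fingertips, in m); z points along the fingers, y is the line along which they close (so a half turn about z gives the same grasp; the last joint's range is limited). The gripper opens to 85 mm and grips with 20 to 120 N. Pads are 22 mm wide; open, the fingers measure 114 mm over their backs; the gripper's body (76 mm by 85 mm) begins 54 mm behind the grasp point. The pads swing forward as they close: fully open they stand 13 mm farther back than shut.
Start: joints at [-1.331, 0.477, 0.022, 1.555, -0.011, 1.109, -0.083], TCP at [0.23, 0.635, 0.304] pointing down, gripper open.
Joint ranges: [-2.96, 2.96], [-0.34, 2.1], [-1.41, 1.46], [0.24, 2.44], [-1.37, 4.51], [0.17, 1.92], [-2.96, 2.96]. Speed limits (rad/s): [2.39, 2.39, 3.14, 3.14, 3.14, 3.14, 3.14].

INTERFACE

Orientations are given as a unit quaternion [w, x, y, z].
In Python, from cell import env, kin, camera, calibration, job gives the robot as it stands. The module is installed in compiled form; this text tells all that it offers. Calls block until the motion is done:
- env.reach(position, orientation): joint-space move of the TCP to a pose.
- env.movel(position, velocity=0.15, rot=None, stop_force=None): straight line of the TCP; rot=None keeps the orientation; velocity is the mean speed in m/s. With stop_force (N) it stops when the force on the tool has changed by that much, and returns True; else False.
- env.goto_joints(angles): joint-space move.
- env.grip(opening, f_grip=None): finger opening in m; f_grip is the grip in N (None keeps the last); returns when the fingers have stopped.
- env.dwell(seconds).
- kin.inverse_kinematics(position, orientation): joint angles nearest the present ones, or None.
- env.get_state(): the state.
- camera(name): name is "side" or "top"; returns (picture, depth): 480x640x3 uint8, blue, green, red; 480x640 float32, m along the optical axis (not along the pixel's ray), 0 where there is no reading.
- calibration(name): a dict with "fx", "fy", "cx", "cy" (pixels), "k1" (the pictures are not rectified: a ray, as slopes to the right and down, at radius r is drawn at 1 + k1 r^2 times it, then the intrinsics apply), "rvec" (rotation vector, rad) and "tvec" (3), from world to camera coordinates, as OpenCV has them. Camera axes: x right, y down, z forward; pixel columns grow to the right and rows downward; lengths in m; the calibration is good to about 2 mm. A picture is of the moment at which its call begins. calibration takes no time and is no camera call.
A pose or a line that the arm cannot do raises env.PlanningError and nothing moves.
- job.job_done(): hands the job in; it is judged then, once.
The state is a dict: "time": time; "qpos": joint angles; "joint_velocities": joint speeds; "joint_torque": joint torques, N m; "tcp_pos": TCP position; "orientation": TCP orientation; "force": force on the tool from outside, world axes, zero at the start; "torque": the same for the moment, N m; "opening": finger opening in m; "gripper_force": force on a finger pad.
Only numpy, scipy, OpenCV 4.12 (cv2) and the standard library are available. Lean on these libraries where they do the work, as an engineer would, in place of code of your own. Each camera call takes 0.05 s, during which the arm holds its last target. There are 200 camera calls.

## Working session

There is one attempt and no reset: what is moved stays moved. The work goes in short steps, each a Python script; the robot and the scene stay as the last script left them, time stands still between calls to the robot, and variables do not carry over. Pictures are saved under pics/ and viewed, at most 10 in all, crops included, and the job is handed in when it is done.

```bash
mkdir -p pics
cat > h.py <<'E'
import numpy as np, cv2
from cell import env, kin, camera, calibration, job
def shot(n,f):
    p,d=camera(n); cv2.imwrite(f'pics/{f}.png',p); np.save(f'pics/{f}.npy',d); return p,d
def world(n,u,v,d=None,z=None):
    c=calibration(n); R=cv2.Rodrigues(np.array(c['rvec'],float))[0]; t=np.array(c['tvec'],float).ravel()
    xd,yd=(u-c['cx'])/c['fx'],(v-c['cy'])/c['fy']; x,y=xd,yd
    for _ in range(20):
        s=1+c['k1']*(x*x+y*y); x,y=xd/s,yd/s
    r=np.array([x,y,1.]); o=-R.T@t
    k=d if d is not None else (z-o[2])/(R.T@r)[2]
    return o+k*(R.T@r)
E
python3 - <<'E'
from h import *
for n in('top','side'):
    shot(n,n+'0'); print(calibration(n))
s=env.get_state(); print(s['time'],s['tcp_pos'],s['orientation'])
E
```

```text
{'fx': 601.4901803988753, 'fy': 601.4901803988753, 'cx': 325.6107268062258, 'cy': 233.57160861275182, 'k1': -0.017507569767880808, 'rvec': array([ 2.14944712, -2.13980948,  0.14651657]), 'tvec': array([0.00884181, 0.55594095, 1.46599845])}
{'fx': 463.46782942941326, 'fy': 463.46782942941326, 'cx': 326.3775917704963, 'cy': 230.3467817364591, 'k1': -0.11111523908199296, 'rvec': array([ 2.26262263, -0.88628071,  0.35090926]), 'tvec': array([-0.37205305,  0.34557165,  1.05400612])}
0.1 [0.22993014 0.63420464 0.30302307] [-8.65597971e-05  1.73022495e-01  9.84917536e-01 -8.09887962e-04]
```

View pics/top0.png

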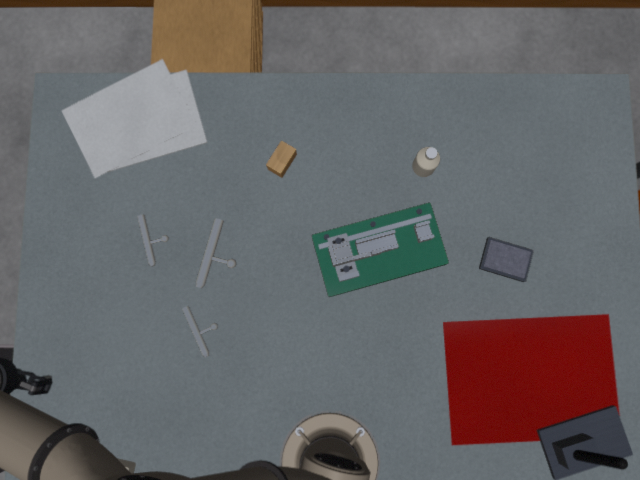

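View pics/side0.png

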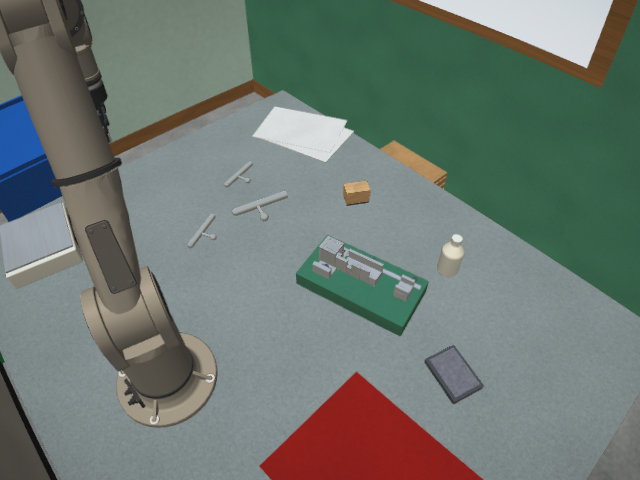

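Top view candidates: bolts at (146,240), (212,252) and (195,330). The one at (212,252) is clearly the longest, with its knob at (231,263). The jig is centred at about (380,250), with the keeper at its left end near (341,245). Next I'll check the bolt and the jig in close crops.

Run:
```python
from h import *
p=cv2.imread('pics/top0.png')
a=cv2.resize(p[205:300,125:250],None,fx=6,fy=6,interpolation=cv2.INTER_CUBIC); cv2.imwrite('pics/cb.png',a)
a=cv2.resize(p[195:303,305:455],None,fx=5.3333,fy=5.3333,interpolation=cv2.INTER_CUBIC); cv2.imwrite('pics/cj.png',a)
for u,v in((141,215),(153,264),(219,220),(200,286),(231,263),(184,308),(206,355)):print(u,v,world('top',u,v,z=.012).round(4))
```

```text
141 215 [0.6062 0.4862 0.012 ]
153 264 [0.48   0.4495 0.012 ]
219 220 [0.5939 0.2849 0.012 ]
200 286 [0.4249 0.3279 0.012 ]
231 263 [0.4835 0.251  0.012 ]
184 308 [0.3696 0.3663 0.012 ]
206 355 [0.2539 0.3072 0.012 ]
```

View pics/cb.png

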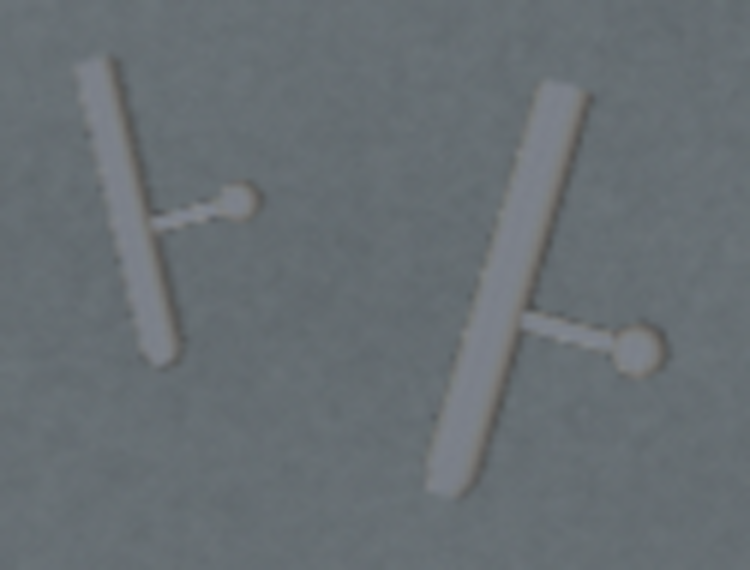

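View pics/cj.png

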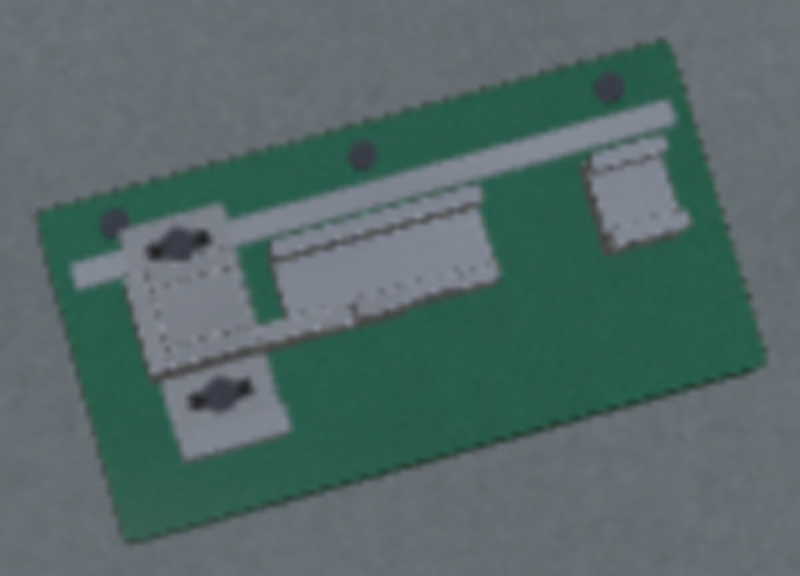

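Crops: the largest bolt has its tail end at crop (563,85), chamfered nose at (448,490), handle root at (505,315) and knob at (637,350). It measures about 175 mm long, against about 130 mm for the others. In the jig crop the keeper is at left around (190,290), the track runs from (270,250) to (497,275), and the tail saddle is at (640,195). Next I'll measure both precisely.

```bash
cat > m.py <<'E'
from h import *
def cloud(n,d,u0,u1,v0,v1):
    return np.array([np.r_[world(n,u,v,d=d[v,u]),u,v] for v in range(v0,v1) for u in range(u0,u1) if d[v,u]>0])
E
python3 - <<'E'
from m import *
p=cv2.imread('pics/top0.png').astype(int); d=np.load('pics/top0.npy')
c=calibration('top');R=cv2.Rodrigues(c['rvec'])[0];print('cam',-R.T@c['tvec'])
g=(p[...,1]>p[...,2]*1.5)&(p[...,1]>p[...,0]*1.1); m=np.zeros(g.shape,np.uint8); m[195:303,305:455]=g[195:303,305:455]
cs,_=cv2.findContours(m,0,1); k=max(cs,key=cv2.contourArea)
w=np.array([world('top',u,v,z=.05)[:2] for [[u,v]] in k])*1000
r=cv2.minAreaRect(w.astype(np.float32)); print('jig rect z50',r)
C=cloud('top',d,305,455,195,303); b=cloud('top',d,255,300,240,300)
print('bench z',np.median(b[:,2]),b[:,2].std())
q=C[(C[:,2]>.042)&(C[:,2]<.056)]; print('jig depth rect',cv2.minAreaRect((q[:,:2]*1000).astype(np.float32)),np.median(q[:,2]))
# bolt
gr=p.sum(2); roi=np.zeros(m.shape,np.uint8); bg=np.median(gr[205:300,170:250]); print(bg)
roi[210:296,190:242]=(gr[210:296,190:242]>bg+45)
cs,_=cv2.findContours(roi,0,1);k=max(cs,key=cv2.contourArea);mm=np.zeros_like(roi);cv2.drawContours(mm,[k],-1,1,-1)
sh=cv2.morphologyEx(mm,cv2.MORPH_OPEN,np.ones((7,7),np.uint8))
P=np.array([world('top',u,v,z=.012)[:2] for v,u in np.argwhere(mm)])*1000
# shank: pts iteratively near line
from numpy.linalg import svd
a=np.array([593.9,284.9]);e=np.array([424.9,327.9]);cen=(a+e)/2;dr=(e-a)/np.linalg.norm(e-a)
for _ in range(15):
    n=np.array([-dr[1],dr[0]]);s=P[(abs((P-cen)@n)<13.5)]
    cen=s.mean(0);dr2=svd(s-cen)[2][0];dr=dr2*np.sign(dr2@dr)
t=(s-cen)@dr;print('shank cen',cen,'dir',dr,'t',t.min(),t.max(),'w',np.ptp((s-cen)@n))
o=(P-cen)@np.array([-dr[1],dr[0]]);kb=P[o>48];kc=kb.mean(0);print('knob',kc,'rel',(kc-cen)@dr,(kc-cen)@np.array([-dr[1],dr[0]]),len(kb))
B=cloud('top',d,190,242,210,296);print('max z',np.sort(B[:,2])[-200::40])
E
```

```text
cam [0.34202314 0.00165498 1.5301364 ]
jig rect z50 ((516.8294677734375, -122.53286743164062), (159.4253692626953, 308.1304626464844), 15.79172420501709)Traceback (most recent call last):
  File "<stdin>", line 8, in <module>
  File "m.py", line 3, in cloud
    return np.array([np.r_[world(n,u,v,d=d[v,u]),u,v] for v in range(v0,v1) for u in range(u0,u1) if d[v,u]>0])
                           ~~~~~^^^^^^^^^^^^^^^^
  File "h.py", line 6, in world
    c=calibration(n); R=cv2.Rodrigues(np.array(c['rvec'],float))[0]; t=np.array(c['tvec'],float).ravel()
ValueError: time passes only in moves, steps and waits
```

```bash
sed -i 's/^def shot/CAL={n:calibration(n) for n in("top","side")}\ndef shot/; s/c=calibration(n); R/c=CAL[n]; R/' h.py
cat > meas.py <<'E'
from m import *
p=cv2.imread('pics/top0.png').astype(int); d=np.load('pics/top0.npy')
C=cloud('top',d,305,455,195,303); b=cloud('top',d,255,300,240,300)
print('bench z',np.median(b[:,2]),b[:,2].std())
q=C[(C[:,2]>.042)&(C[:,2]<.056)]; print('jig depth rect',cv2.minAreaRect((q[:,:2]*1000).astype(np.float32)),np.median(q[:,2]))
th=np.deg2rad(15.79); J=np.array([[np.cos(th),-np.sin(th)],[np.sin(th),np.cos(th)]])
L=(C[:,:2]*1000-[516.83,-122.53])@J; z=C[:,2]*1000
for nm,ys in(('tail',(-125,-100)),('ledge',(-40,-24)),('wall',(-15,10)),('n22',(18,26)),('n30',(27,33)),('n37',(34,42)),('tun',(80,110))):
    s=(L[:,1]>ys[0])&(L[:,1]<ys[1]); print(nm,[(x,round(float(np.median(z[s&(abs(L[:,0]-x)<2.6)])))) for x in range(-60,56,5) if (s&(abs(L[:,0]-x)<2.6)).any()])
gr=p.sum(2); m=np.zeros(gr.shape,np.uint8); bg=np.median(gr[205:300,170:250])
m[210:296,190:242]=gr[210:296,190:242]>bg+35
cs,_=cv2.findContours(m,0,1);k=max(cs,key=cv2.contourArea);mm=np.zeros_like(m);cv2.drawContours(mm,[k],-1,1,-1)
P=np.array([world('top',u,v,z=.012)[:2] for v,u in np.argwhere(mm)])*1000
a=np.array([593.9,284.9]);e=np.array([424.9,327.9]);cen=(a+e)/2;dr=(e-a)/np.linalg.norm(e-a)
for _ in range(15):
    n=np.array([-dr[1],dr[0]]);s=P[abs((P-cen)@n)<14]
    cen=s.mean(0);d2=np.linalg.svd(s-cen)[2][0];dr=d2*np.sign(d2@dr)
n=np.array([-dr[1],dr[0]])
t=(s-cen)@dr;print('shank cen',cen,'dir',dr,'t',t.min(),t.max(),'w',np.ptp((s-cen)@n))
o=(P-cen)@n;print('o range',o.min(),o.max());kb=P[o>48];kc=kb.mean(0);print('knob',kc,'rel',(kc-cen)@dr,(kc-cen)@n,len(kb))
E
python3 meas.py
```

```text
bench z 0.0008823261990279496 0.0033895093345929017
jig depth rect ((518.040771484375, -122.59619140625), (160.66387939453125, 310.4258117675781), 15.745796203613281) 0.050814399755329864
tail [(-60, 51), (-55, 51), (-50, 52), (-45, 50), (-40, 48), (-35, 51), (-30, 51), (-25, 50), (-20, 49), (-15, 50), (-10, 80), (-5, 92), (0, 76), (5, 74), (10, 75), (15, 75), (20, 74), (25, 83), (30, 92), (35, 87), (40, 51), (45, 54), (50, 54), (55, 51)]
ledge [(-60, 51), (-55, 53), (-50, 50), (-45, 52), (-40, 51), (-35, 51), (-30, 51), (-25, 50), (-20, 52), (-15, 51), (-10, 69), (-5, 80), (0, 75), (5, 73), (10, 75), (15, 75), (20, 75), (25, 90), (30, 97), (35, 93), (40, 56), (45, 54), (50, 54), (55, 50)]
wall [(-60, 50), (-55, 51), (-50, 51), (-45, 50), (-40, 50), (-35, 52), (-30, 51), (-25, 51), (-20, 51), (-15, 50), (-10, 84), (-5, 98), (0, 75), (5, 73), (10, 75), (15, 74), (20, 73), (25, 88), (30, 98), (35, 93), (40, 52), (45, 54), (50, 54), (55, 51)]
n22 [(-60, 52), (-55, 52), (-50, 50), (-45, 52), (-40, 50), (-35, 50), (-30, 50), (-25, 51), (-20, 50), (-15, 52), (-10, 97), (-5, 97), (0, 74), (
[... 567 characters left out ...]
40, 54), (45, 53), (50, 53), (55, 52)]
tun [(-60, 51), (-55, 52), (-50, 77), (-45, 80), (-40, 80), (-35, 55), (-30, 58), (-25, 58), (-20, 58), (-15, 55), (-10, 101), (-5, 107), (0, 108), (5, 109), (10, 108), (15, 108), (20, 109), (25, 108), (30, 106), (35, 106), (40, 57), (45, 57), (50, 59), (55, 55)]
shank cen [511.18080206 309.8859829 ] dir [-0.96749428  0.25289289] t -89.5012999031527 91.0739555061091 w 18.374832760844804
o range -9.492454161750365 8.882378599094437
knob [nan nan] rel nan nan 0meas.py:20: RuntimeWarning: Mean of empty slice.
  o=(P-cen)@n;print('o range',o.min(),o.max());kb=P[o>48];kc=kb.mean(0);print('knob',kc,'rel',(kc-cen)@dr,(kc-cen)@n,len(kb))
  ret = um.true_divide(
```

Jig: centre about (517.6, -122.5) mm, yaw 15.77°, size 160.7×310.4 mm, all heights as specified. Bolt: 180.6 mm long, axis direction consistent, and the knob lands 62–64 mm out. Now I'll grasp.

```bash
cat >> h.py <<'E'
from scipy.spatial.transform import Rotation as Ro
TH=np.deg2rad(15.77); EX=np.array([np.cos(TH),np.sin(TH)]); EY=np.array([-np.sin(TH),np.cos(TH)]); JC=np.array([.5176,-.1225])
def jw(x,y,z): return np.r_[JC+(x*EX+y*EY)/1000,z/1000]
def quat(dx):   # tool down, tool x along dx
    x=np.r_[dx,0]/np.linalg.norm(dx); z=np.array([0,0,-1.]); q=Ro.from_matrix(np.c_[x,np.cross(z,x),z]).as_quat(); return q[[3,0,1,2]]
def st(m=''):
    s=env.get_state(); print(m,'t',round(s['time'],2),'tcp',np.round(s['tcp_pos'],4),'F',np.round(s['force'],1),'open',round(s['opening'],4),'gf',np.round(s['gripper_force'],1)); return s
DR=np.array([-.9675,.2529]); GP=np.array([.5247,.3053])
E
python3 - <<'E'
from h import *
for sg in(1,-1):
    print(sg,[None if q is None else np.round(q,2) for q in(kin.inverse_kinematics(np.r_[GP,.075],quat(sg*DR)),kin.inverse_kinematics(jw(10,-57,148),quat(sg*EY)),kin.inverse_kinematics(jw(-52,-32,140),quat(sg*EX)),kin.inverse_kinematics(jw(10,-32,201),quat(sg*EX)),kin.inverse_kinematics(jw(10,38,201),quat(sg*EX)))])
E
```

```text
1 [array([-0.68,  0.66,  0.07,  1.87, -0.07,  0.61,  0.75]), array([-0.47,  0.72,  0.94,  1.98, -0.78,  0.86,  1.19]), array([-0.45,  0.6 ,  0.88,  2.13, -0.71,  0.73, -0.39]), array([-0.64,  0.72,  1.16,  1.98, -0.81,  1.  , -0.37]), array([-0.73,  0.57,  1.03,  2.06, -0.65,  0.88, -0.62])]
-1 [array([-1.06,  0.75,  0.59,  1.9 , -0.64,  0.69, -1.9 ]), array([-0.6 ,  0.97,  1.26,  1.98, -1.08,  1.1 , -1.7 ]), array([-0.16,  0.47,  0.46,  2.11, -0.35,  0.63,  2.4 ]), array([-0.24,  0.45,  0.52,  1.96, -0.3 ,  0.81,  2.29]), array([-0.34,  0.39,  0.47,  2.04, -0.25,  0.77,  2.13])]
```

Run:
```python
from h import *
env.reach(np.r_[GP,.16],quat(DR)); env.movel(np.r_[GP,.075],velocity=.12,stop_force=15); st('down')
env.grip(0.015,60); st('grip')
env.movel(np.r_[GP,.26],velocity=.2); st('up')
env.reach(jw(10,-57,215),quat(EY)); st('hover')
shot('top','hov'); shot('side','hovs')
p=cv2.imread('pics/hov.png')[180:310,290:460]; a=cv2.resize(p,None,fx=4.6,fy=4.6,interpolation=3)
cv2.imwrite('pics/hovc.png',a)
```

```text
down t 2.66 tcp [0.5251 0.3056 0.0756] F [ 0.9 -0.1 -0.1] open 0.0854 gf 0.0
grip t 3.26 tcp [0.5249 0.3054 0.0755] F [-0.5 -1.3  5.4] open 0.0219 gf 58.7
up t 4.33 tcp [0.5239 0.3049 0.2585] F [-0.5  0.5 -2.9] open 0.0221 gf 58.9
hover t 6.09 tcp [ 0.5435 -0.1727  0.2149] F [ 0.7  0.8 -2.7] open 0.0223 gf 58.9
```

View pics/hovc.png

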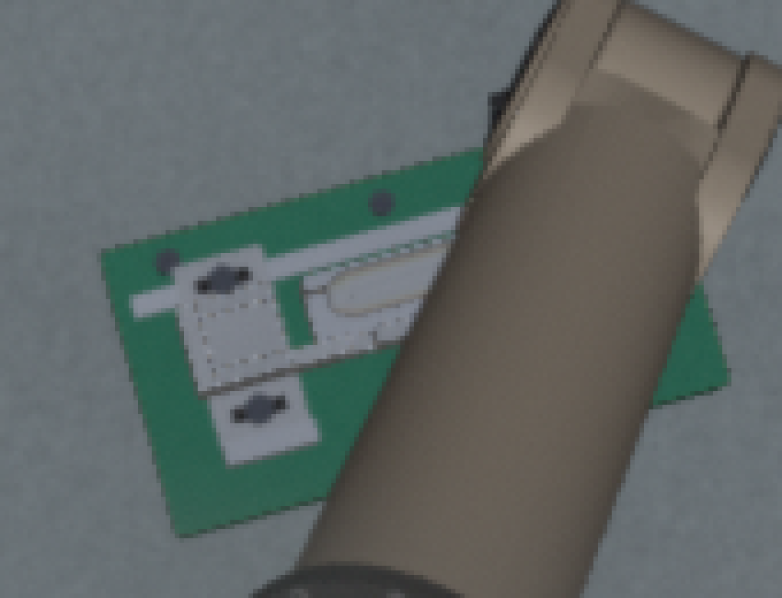

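The view shows the bolt's nose at crop (330,295) over the channel, still parallel to it; the arm hides the rest. I'll measure bolt against channel in the depth picture.

```bash
cat > hv.py <<'E'
import sys
from m import *
def jl(C): 
    L=(C[:,:2]-JC)@np.c_[EX,EY]*1000; return np.c_[L,C[:,2]*1000]
A=jl(cloud('top',np.load('pics/top0.npy'),305,455,195,303))
for nm,y0,y1 in(('tail',-127,-97),('trk',-18,15)):
    a=A[(A[:,1]>y0)&(A[:,1]<y1)]; h=85 if nm=='tail' else 90
    f=a[(a[:,2]>h)&(a[:,0]<10)];b=a[(a[:,2]>h)&(a[:,0]>10)]
    fl=a[(a[:,2]<79)&(a[:,0]>-5)&(a[:,0]<27)]
    print(nm,'front',np.percentile(f[:,0],[5,50,95]).round(1),'back',np.percentile(b[:,0],[5,50,95]).round(1),'z',np.median(f[:,2]),'floor',fl[:,0].mean(),fl[:,2].mean())
for n,f in(('top','hov'),('side','hovs')):
    d=np.load(f'pics/{f}.npy')
    C=jl(cloud(n,d,*((305,455,195,303) if n=='top' else (290,450,190,340))))
    s=C[(C[:,2]>130)&(C[:,2]<180)&(abs(C[:,0]-10)<18)&(C[:,1]>-15)&(C[:,1]<70)]
    for y in range(-10,60,10):
        q=s[abs(s[:,1]-y)<5]
        if len(q)>5: print(n,y,len(q),'x',np.percentile(q[:,0],[3,50,97]).round(1),'z top',np.percentile(q[:,2],[50,85]).round(1))
    print(n,'nose y',np.percentile(s[:,1],98) if len(s) else None)
    k=C[(C[:,2]>125)&(C[:,2]<180)&(abs(C[:,0]+52)<16)&(abs(C[:,1]+32)<16)];print(n,'knob',len(k),k.mean(0) if len(k) else '')
E
python3 hv.py
```

```text
tail front [-11.6  -8.2  -4. ] back [24.1 27.4 31.7] z 91.71998455840657 floor 11.095014399107269 74.39961608610044
trk front [-12.2  -7.4  -4.1] back [23.9 28.  31.2] z 97.55720957322222 floor 11.572971679619856 73.16135939311202
top -10 13 x [12.5 17.9 22. ] z top [162.3 164.5]
top 0 34 x [ 3.4 12.9 22.3] z top [162.8 166.5]
top 10 45 x [-0.4  9.1 21.1] z top [161.6 164.4]
top 20 46 x [-0.5 10.  21.1] z top [161.3 165.4]
top 30 43 x [-0.6  8.9 21.8] z top [161.7 163.6]
top 40 44 x [-0.5  9.9 20.7] z top [161.4 164.4]
top 50 19 x [ 3.6  9.9 18.3] z top [156.9 160.8]
top nose y 48.7744618371279
top knob 0 
side -10 38 x [-0.8  4.9 18.6] z top [158.9 161.4]
side 0 40 x [-0.4  4.9 17.4] z top [158.6 162.6]
side 10 39 x [-0.8  5.3 17.8] z top [158.2 162.4]
side 20 38 x [-0.9  4.7 18.2] z top [158.7 162.3]
side 30 39 x [-0.9  5.5 19. ] z top [159.1 162.2]
side 40 32 x [-1.3  5.6 16.4] z top [158.2 161.6]
side 50 11 x [ 3.8  7.4 15.4] z top [157.2 158.9]
side nose y 47.297949101364985
side knob 86 [-53.57374133 -32.55172105 156.57212557]
```

Bolt centre x ≈ 10.4 against channel centre 10.0, and the nose is at y ≈ 48 against the required 48. It is level and lined up, so I'll lower and release.

Run:
```python
from h import *
env.movel(jw(9.9,-57,165),velocity=.1); st('pre')
r=env.movel(jw(9.9,-57,145),velocity=.03,stop_force=8); s=st(f'low {r}')
if s['tcp_pos'][2]<.1525:
    env.grip(.045); env.dwell(.2); st('rel')
    env.movel(np.r_[s['tcp_pos'][:2],.23],velocity=.2)
    env.reach(jw(-90,60,330),quat(EX)); st('away')
    shot('side','laid'); shot('top','laidt')
    p=cv2.imread('pics/laid.png')[215:345,285:445]; cv2.imwrite('pics/laidc.png',cv2.resize(p,None,fx=4.5,fy=4.5,interpolation=3))
```

```text
pre t 6.84 tcp [ 0.5428 -0.1748  0.1651] F [ 1.1  0.4 -3.1] open 0.0218 gf 58.9
low True t 7.4 tcp [ 0.5426 -0.1746  0.1485] F [-1.3  1.2  6.5] open 0.0221 gf 59.9
rel t 7.95 tcp [ 0.5419 -0.1742  0.1476] F [-0.  -0.1  1. ] open 0.045 gf 0.0
away t 10.24 tcp [ 0.4147 -0.0892  0.3299] F [-0.1 -0.6 -0.5] open 0.0447 gf 0.0
```

View pics/laidc.png

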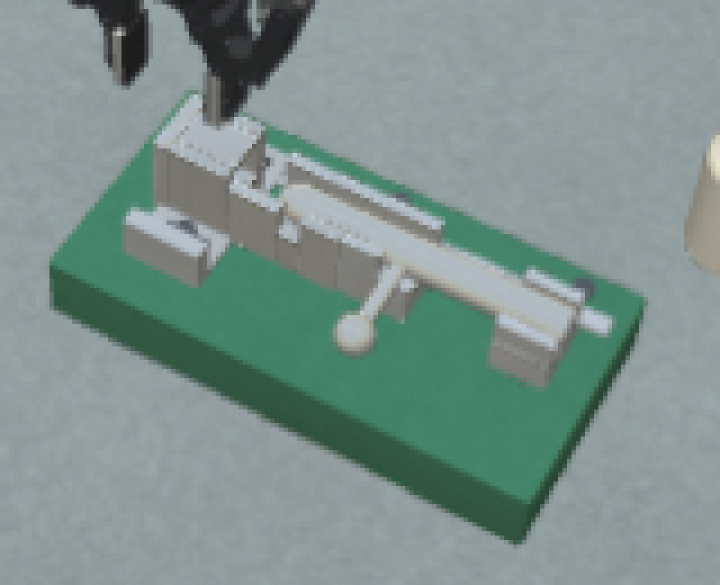

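The bolt lies in the track, with the handle on the ledge and the knob at crop (353,333). The notch is visible at (290,225). I'll measure the knob, then grip and swing.

```bash
cat > kn.py <<'E'
from m import *
def jl(C): return np.c_[(C[:,:2]-JC)@np.c_[EX,EY]*1000,C[:,2]*1000]
for n,f,b in(('top','laidt',(330,450,195,303)),('side','laid',(290,450,190,340))):
    C=jl(cloud(n,np.load(f'pics/{f}.npy'),*b))
    k=C[(C[:,2]>68)&(C[:,2]<110)&(C[:,0]>-72)&(C[:,0]<-38)&(abs(C[:,1]+32)<20)]
    print(n,len(k),k.mean(0).round(1),np.percentile(k,[3,97],axis=0).round(1) if len(k) else '')
    s=C[(C[:,2]>85)&(abs(C[:,0]-10)<10)]; print('crest nose y',np.percentile(s[(s[:,1]<60),1],98).round(1), 'z',[np.percentile(s[abs(s[:,1]-y)<8,2],80).round(1) for y in(-112,-60,-10,30)])
E
python3 kn.py
python3 - <<'E'
from h import *
env.reach(jw(-52,-32,175),quat(EX))
r=env.movel(jw(-52,-32,139.5),velocity=.08,stop_force=8); st(f'down {r}')
env.grip(.015,25); env.dwell(.1); st('grip')
E
```

```text
top 0 [nan nan nan] 
crest nose y 20.5 z [np.float64(98.0), np.float64(99.2), np.float64(99.1), np.float64(96.3)]
side 79 [-55.6 -33.5  86.6] [[-64.  -43.5  77. ]
 [-43.5 -23.2  93.4]]
crest nose y 42.5 z [np.float64(95.4), np.float64(95.9), np.float64(96.4), np.float64(97.8)]
down False t 11.75 tcp [ 0.4764 -0.1673  0.1398] F [-0.8 -0.5 -0.2] open 0.045 gf 0.0
grip t 12.18 tcp [ 0.4765 -0.1675  0.1397] F [ 0.  -0.9  1.8] open 0.0222 gf 24.5kn.py:6: RuntimeWarning: Mean of empty slice.
  print(n,len(k),k.mean(0).round(1),np.percentile(k,[3,97],axis=0).round(1) if len(k) else '')
  ret = um.true_divide(
```

Run:
```python
from h import *
off=139.5-82.3
for a in list(range(8,90,10))+[90]:
    t=np.deg2rad(a); r=env.movel(jw(10-62*np.cos(t),-32,85+62*np.sin(t)+off),velocity=.06,stop_force=25)
    s=env.get_state(); print(a,r,np.round(s['force'],1),round(s['opening'],4))
    if r: break
st('up'); shot('side','up')
p=cv2.imread('pics/up.png')[160:345,265:445]; cv2.imwrite('pics/upc.png',cv2.resize(p,None,fx=3.2,fy=3.2,interpolation=3))
```

```text
8 False [-0.  -0.7 -1.1] 0.0221
18 False [ 0.7 -0.4 -0.9] 0.0221
28 False [-0.1 -0.6 -1.5] 0.0221
38 False [-0.4  0.5 -1.3] 0.0225
48 False [-1.2  1.3 -1.1] 0.022
58 False [-0.7  0.4 -0.8] 0.022
68 False [-1.3  0.6  2.2] 0.0219
78 False [-2.5  0.7  4.7] 0.0223
88 False [-1.5  0.2  3.7] 0.0223
90 False [-2.  -1.4  4.5] 0.0223
up t 15.43 tcp [ 0.5359 -0.1509  0.2044] F [-2.  -1.4  4.5] open 0.0223 gf 25.5
```

View pics/upc.png

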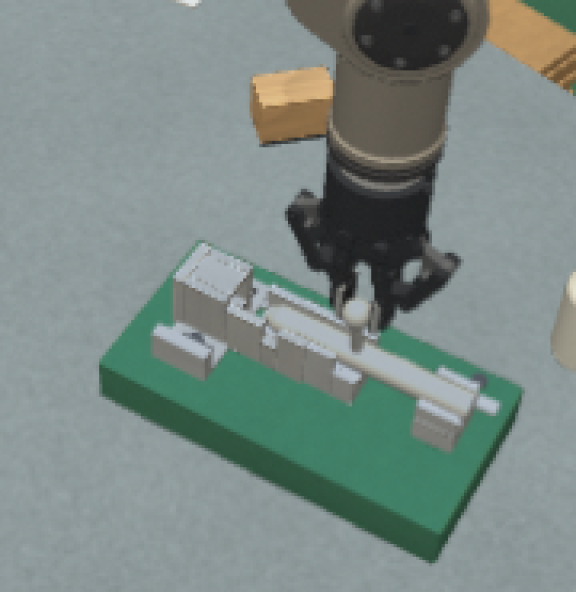

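The handle stands upright in the fingers, with the bolt seated in its channel. Now I'll slide.

Run:
```python
from h import *
z=85+62+57.2
def jy(s): return np.r_[(s['tcp_pos'][:2]-JC)@EX,(s['tcp_pos'][:2]-JC)@EY]*1000
for y,v,f in((-5,.05,15),(15,.04,15),(50,.025,12)):
    r=env.movel(jw(10,y,z),velocity=v,stop_force=f); s=st(f'{y} {r}'); print(jy(s).round(1))
    if r: break
shot('side','home')
p=cv2.imread('pics/home.png')[160:345,265:445]; cv2.imwrite('pics/homec.png',cv2.resize(p,None,fx=3.2,fy=3.2,interpolation=3))
```

```text
-5 False t 16.18 tcp [ 0.5286 -0.124   0.2044] F [-1.2 -2.2  5.9] open 0.0224 gf 25.6
[10.1 -4.5]
15 False t 16.82 tcp [ 0.5232 -0.1054  0.2044] F [-0.5 -5.   5.4] open 0.0217 gf 25.6
[10.  14.9]
50 True t 17.77 tcp [ 0.5172 -0.0855  0.205 ] F [-0.1 -2.6 -1.3] open 0.022 gf 25.3
[ 9.7 35.7]
```

View pics/homec.png

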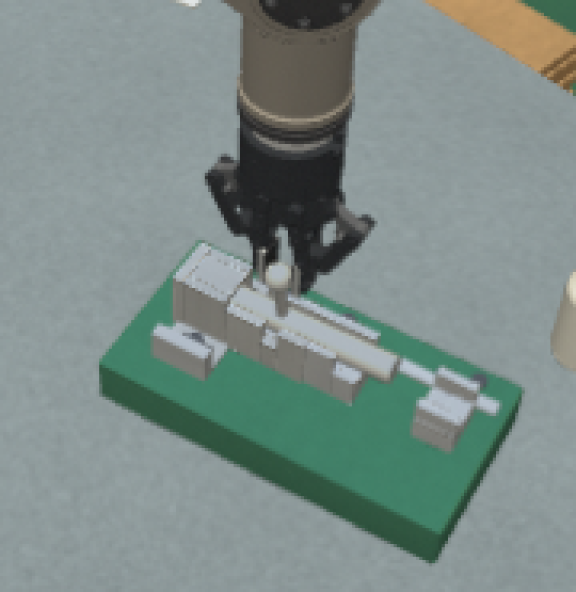

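Run:
```python
from h import *
off=57.2
r=env.movel(jw(10,42,147+off),velocity=.02,stop_force=10); s=st(f'press {r}')
y=(s['tcp_pos'][:2]-JC)@EY*1000; print('y',y)
for a in (80,70,60,50,40,30,20,10,3,-2):
    t=np.deg2rad(a); r=env.movel(jw(10-62*np.cos(t),y,85+62*np.sin(t)+off),velocity=.05,stop_force=14)
    s=env.get_state(); print(a,r,np.round(s['force'],1),((s['tcp_pos'][:2]-JC)@EY*1000).round(1),s['tcp_pos'][2].round(4))
    if r: break
shot('side','down')
```

```text
press True t 18.11 tcp [ 0.5167 -0.0852  0.2051] F [-0.6 -2.7 -0.7] open 0.0221 gf 25.3
y 36.17321986978055
80 False [ 1.6 -1.9 -1.2] 36.3 0.2031
70 False [ 2.7 -0.8 -2.3] 36.3 0.2004
60 False [ 2.8 -1.1 -1.1] 36.1 0.1958
50 False [ 3.7 -2.2 -2.1] 35.9 0.1896
40 False [ 2.9 -4.  -1.4] 35.9 0.1817
30 False [ 4.  -4.3 -0.5] 36.0 0.1727
20 False [ 2.3 -4.3  0.5] 36.1 0.1626
10 False [ 2.8 -4.2  0.8] 36.1 0.152
3 False [ 2.8 -4.8 -0.9] 36.2 0.1445
-2 False [ 0.9 -3.8  2.2] 36.2 0.1396
```

It went all the way down into the notch without resistance. I'll release, retreat and check.

Run:
```python
from h import *
env.grip(.045); env.dwell(.2); s=st('rel')
env.movel(np.r_[s['tcp_pos'][:2],.25],velocity=.15)
env.reach([.40,.25,.35],quat(EX)); st('away')
shot('side','fin'); shot('top','fint')
a=cv2.resize(cv2.imread('pics/fin.png')[215:345,285:445],None,fx=3.5,fy=3.5,interpolation=3); b=cv2.resize(cv2.imread('pics/fint.png')[195:303,305:455],None,fx=560/150,fy=560/150,interpolation=3)
cv2.imwrite('pics/finc.png',a)
cv2.imwrite('pics/fintc.png',b)
```

```text
rel t 22.18 tcp [ 0.4577 -0.1016  0.14  ] F [-0.8  0.4 -0.4] open 0.0449 gf 0.0
away t 24.45 tcp [0.4003 0.2489 0.3497] F [-0.1 -0.1 -1.1] open 0.0453 gf 0.0
```

View pics/finc.png

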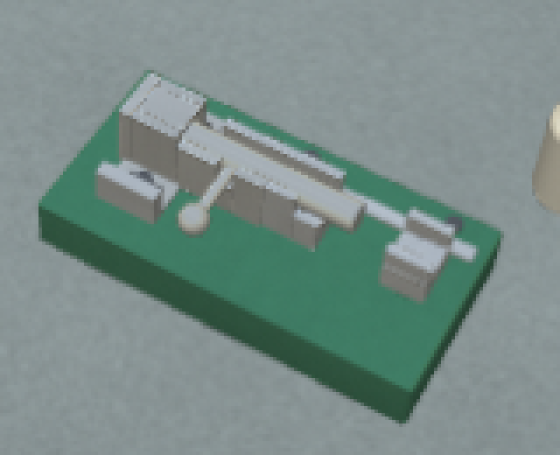

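View pics/fintc.png

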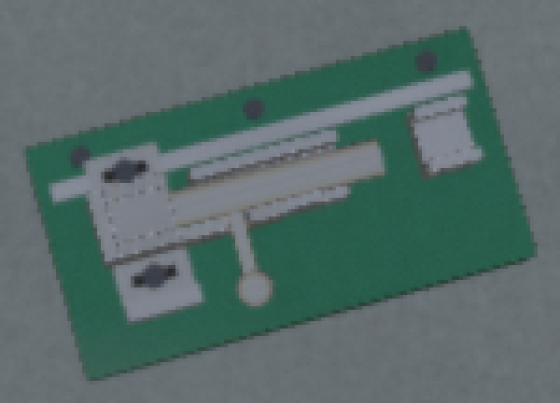

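In both views the handle lies flat in the notch (knob at side crop (193,220), top crop (255,290)), the nose is in the tunnel and the robot is clear. I'm handing it in.

```bash
python3 -c "
from h import *
print(job.job_done())"
```

```text
the job is handed in; nothing more can be done
None
```

The largest bolt was laid in its track and released, then swung up by the knob, slid home against the keeper's blind end, and locked with its handle flat in the notch; the job was handed in at about 24.5 s of the allowed 67 s.

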